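# Tighten a pressure cell's clamp screw with a breakaway wrench

## Task

Take the breakaway wrench from the white bench liner, fit its square socket fully down over the square clamp screw of the small pressure cell, and turn clockwise (seen from above) until the wrench trips, easing off as soon as it has given way so that the screw is not over-tightened. Then lift the wrench off without loosening the screw and set it down flat on the white liner again, not dropping it, and leave the other things on the bench where they are.

Things in the scene. Friction and masses are not known exactly. Their poses are not given: they have to be found in the camera images.
- wrench: Loose breakaway torque wrench, 250 mm long, 0.34 kg, lying flat. Origin: centre of the socket mouth, on its underside; z up, x along the straight handle. Socket: square steel box 39 mm outside, 26.8 mm inside, 24 mm deep, open below, sides parallel to x and y, under a round dark pivot head (top 42 mm up). A bar runs from it to a steel foot (x 200 to 230 mm, 24 wide, 0 to 36 high).
- grip (a point): Balance point of the wrench, in its black flat-sided grip, 110 mm from the socket axis, 25 mm above the underside; x points along the handle away from the socket. The grip is 24 mm wide, reaches from 70 to 170 mm from the socket axis and stands 14 to 36 mm above the underside.
- handle (a joint): Fold of the handle about the socket axis, rad; 0 straight, sprung against a stop. On a tight screw it stays straight up to 1.2 N m clockwise (up to 11 N sideways at the grip; 6 or 7 if the gripper also bears a moment), then gives way and folds clockwise, torque growing 0.2 N m per 0.1 rad, to an end stop at 0.45. Over 0.1 it has tripped; over 0.36 the screw is over-tightened. Springs back when eased.
- screw_head (a point): Foot of the clamp screw's square dark head, on its axis, on the round collar (40 mm across) where the socket mouth comes to rest, 75 mm above the bench. Head 24 mm across flats, square for 14 mm, then a blunt cone up to 20 mm. x, y are square to the flats and turn with the screw; z up. The socket fits at any quarter turn, 1.4 mm clear all round (about 0.12 rad of play each way).
- screw (a joint): Turn of the clamp screw, rad, growing clockwise seen from above; starts between 0 and 0.3. It runs down against a drag of 0.35 N m (3 N at the grip or less) and comes up tight somewhere beyond 0.5.
- cell: The pressure cell, fixed to the bench: aluminium base plate 170 x 150 x 12 mm, squat steel vessel 92 mm across, grey yoke bar 30 x 128 mm (along y) with its top at 66 mm, round collar to 75 mm, then the screw head. Origin at the centre of the plate's underside, below the screw. Nothing else of it is as high as the collar.
- mat: White bench liner, a fixed stiff sheet 320 (x) x 220 (y) x 4 mm. Origin at the centre of its underside.
- spanner: Ordinary flat spanner, 170 mm long, lying on the liner along its +y edge; leave alone. Origin at the middle of its underside.
- gasket: Copper ring 26 mm across, 4 mm thick, lying on a corner of the cell's base plate; leave alone.
- vial1: Small glass vial with white cap, 26 mm across, 50 mm tall, beyond the cell; leave alone. Origin at its foot.
- vial2: Second such vial beyond the cell; leave alone. Origin at its foot.
- dish: Clear flat dish 90 mm across, 14 mm high; leave alone.
- jar: Glass jar with red cap, 64 mm across, 100 mm tall; leave alone. Origin at its foot.
- beaker: Glass beaker 68 mm across, 85 mm tall; leave alone. Origin at its foot.
Not all that is in view belongs to the job. What is shaped like the cell but blue, orange or yellow is not meant.

How it is judged:
By the outcome, as a careful person would: the job done as asked, in the order asked, and still so for the second after the job is handed in, with the robot touching nothing.
It also fails if it takes over 67 s, if anything falls off the work surface, if the arm or the gripper's body presses on something with over 40 N, if the wrist force passes 120 N, or if a joint passes its speed limit or range.

## Robot

A 7-joint arm with a two-finger parallel gripper is mounted at the origin on the work surface. World frame = base frame: x ahead of the robot, y to its left, z up, the work surface at z = 0. Lengths are in m, angles in rad, forces in N, time in s.
With the tool pointing down it reaches from about 0.4 to 0.9 m from the base axis. Payload 5.5 kg.
Tool frame: the origin (TCP) lies midway between the tips of the shut fingers; the grasp point (between the pads) lies 19 mm behind it (manip.grip_depth is the distance from the TCP to the grasp point, in m); z points along the fingers, x is the direction in which the jaws open and shut, and the axes are right-handed (so a half turn about z gives the same grasp; the last joint's range is limited). The gripper opens to 92 mm and grips with 3 to 60 N. Pads are 19 mm wide; open, the fingers measure 130 mm over their backs; the gripper's body (75 mm by 190 mm) begins 47 mm behind the grasp point.
Start: joints at [0.263, 0.501, -0.427, 1.55, 0.221, 1.138, -0.21], TCP at [0.65, 0, 0.194] pointing down, gripper open.
Joint ranges: [-2.88, 2.88], [-0.31, 2.03], [-1.54, 1.56], [0.2, 2.42], [-1.41, 4.55], [0.19, 2.02], [-2.57, 2.57]. Speed limits (rad/s): [2.57, 2.57, 3.14, 3.14, 3.14, 3.14, 3.14].

## Interface

Orientations are given as a unit quaternion [x, y, z, w].
In Python, from bench import manip, effector, viewer gives the robot as it stands. Calls block until the motion is done:
- manip.move_pose(position, orientation): joint-space move of the TCP to a pose.
- manip.servo_line(position, ori=None, vel=0.15): straight line of the TCP; ori=None keeps the orientation; vel is the mean speed in m/s.
- manip.movej(angles): joint-space move.
- effector.open_jaws() and effector.close(f_grip=None): open the fingers fully, or close them until they stop; f_grip is the grip in N (None keeps the last).
- manip.sleep(seconds).
- manip.solve_ik(position, orientation): joint angles nearest the present ones, or None.
- viewer.get_image(name): name is "scene" or "side" or "wrist"; returns the picture (384x512x3 uint8, red, green, blue); there is no depth.
- viewer.get_calibration(name): a dict with "vfov" (degrees; the focal length in pixels is half the picture's height over the tangent of half this angle, whatever the lens; pixels are square), "cx", "cy" (the principal point, pixels), "dist_coeffs" ([k1, k2, p1, p2, k3] as OpenCV has them; the pictures are not rectified), "eye" and "attitude" of the camera in the world. Camera axes: x right, y down, z forward; pixel columns grow to the right and rows downward; lengths in m; the calibration is good to about 2 mm. A picture is of the moment at which its call begins: read the wrist's pose just before it. get_calibration takes no time and is no camera call; for the wrist camera it gives the pose at the moment of the call.
A pose or a line that the arm cannot do raises manip.PlanningError and nothing moves.
- manip.hand_in(): hands the job in, once; it reports no verdict.
Readings, each from a call of its own:
- manip.current_clock(): time.
- manip.current_q(): joint angles.
- manip.current_joint_velocities(): joint speeds.
- manip.current_tau(): joint torques, N m.
- manip.current_tool_pos(): TCP position.
- manip.current_tcp_rot(): TCP orientation.
- manip.current_force(): force on the tool from outside, world axes, zero at the start.
- manip.current_wrist_torque(): the same for the moment, N m.
- manip.current_finger_gap(): finger opening in m.
Only numpy, scipy, OpenCV 4.12 (cv2) and the standard library are available. Lean on these libraries where they do the work, as an engineer would, in place of code of your own. Each camera call takes 0.05 s, during which the arm holds its last target. There are 200 camera calls.

## Working session

There is one attempt and no reset: what is moved stays moved. The work goes in short steps, each a Python script; the robot and the scene stay as the last script left them, time stands still between calls to the robot, and variables do not carry over. Pictures are saved under pics/ and viewed, about 8 in all and at most 12, crops included, and the job is handed in when it is done.

```bash
mkdir -p pics; ls; python3 - <<'E'
from bench import manip, effector, viewer
import cv2
for n in ("scene","side","wrist"):
    c=viewer.get_calibration(n); print(n,c)
    cv2.imwrite(f"pics/{n}0.png",viewer.get_image(n)[:,:,::-1])
print(manip.current_clock(),manip.current_tcp_rot(),manip.current_force(),manip.grip_depth)
E
```

```text
pics
scene {'vfov': 52.14268604219936, 'cx': 251.8075795761196, 'cy': 186.61091716668318, 'dist_coeffs': array([0.01636536, 0.        , 0.        , 0.        , 0.        ]), 'eye': array([1.17758063, 0.63110629, 0.62795997]), 'attitude': array([ 0.37553526,  0.793021  , -0.43546206, -0.20115606])}
side {'vfov': 45.4472698021234, 'cx': 262.1714016408057, 'cy': 186.85792952251825, 'dist_coeffs': array([-0.18314635,  0.        ,  0.        ,  0.        ,  0.        ]), 'eye': array([-0.35167753,  0.92472895,  0.82618687]), 'attitude': array([-0.33659214,  0.80627967, -0.4496827 ,  0.18548395])}
wrist {'vfov': 62.5832658831768, 'cx': 251.89229192606516, 'cy': 185.15446248455783, 'dist_coeffs': array([0.01676769, 0.        , 0.        , 0.        , 0.        ]), 'eye': array([0.65033029, 0.08326831, 0.38449004]), 'attitude': array([ 9.88238455e-01,  6.35658171e-04, -1.01225654e-03,  1.52916082e-01])}
0.15 [ 9.99999720e-01  1.01941970e-05 -7.47318559e-04 -4.25163010e-05] [-0.12496642  0.12221005  0.19843935] 0.0188
```

View pics/scene0.png

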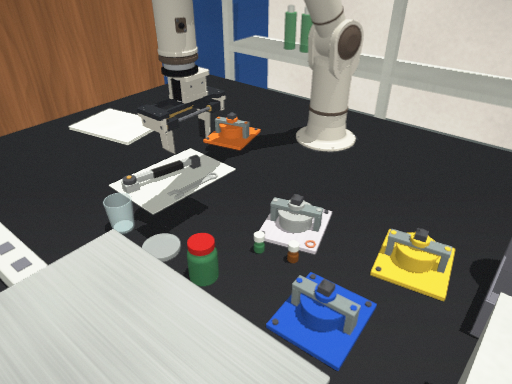

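View pics/side0.png

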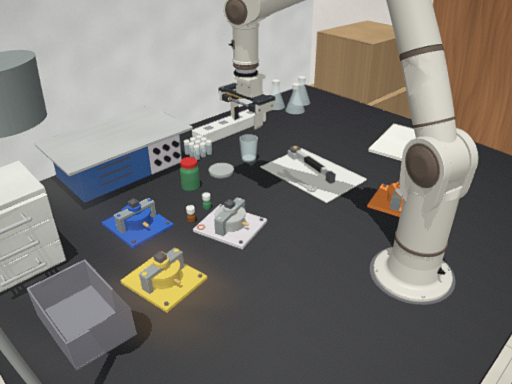

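Scene view: the candidates are the grey cell (297,220), blue (322,300), yellow (415,255) and orange (232,130). The grey aluminium one fits the description. The wrench lies on the liner with its head at (130,182) and its foot at (195,161). The side view agrees: grey cell at (230,218), wrench from (295,150) to (330,175). Next I'll compute rough positions and look from the wrist.

```bash
cat > h.py <<'E'
from bench import manip, effector, viewer
import numpy as np, cv2
from scipy.spatial.transform import Rotation as R
def K(c):
    f=192/np.tan(np.radians(c['vfov']/2)); return np.array([[f,0,c['cx']],[0,f,c['cy']],[0,0,1.]])
def ray(c,px):
    u=cv2.undistortPoints(np.array(px,float).reshape(-1,1,2),K(c),c['dist_coeffs'])[:,0]
    return R.from_quat(c['attitude']).apply(np.c_[u,np.ones(len(u))])
def at_z(c,px,z):
    d=ray(c,px); return c['eye']+d*((np.asarray(z)-c['eye'][2])/d[:,2])[:,None]
def proj(c,P):
    r=R.from_quat(c['attitude']).inv(); rv=r.as_rotvec(); t=-r.apply(c['eye'])
    return cv2.projectPoints(np.array(P,float).reshape(-1,1,3),rv,t,K(c),c['dist_coeffs'])[0][:,0]
def down(yaw): # tool z down, tool x (jaw direction) at angle yaw in world
    return (R.from_euler('z',yaw)*R.from_quat([1,0,0,0])).as_quat()
E
python3 - <<'E'
from h import *
np.set_printoptions(precision=3,suppress=True)
c=viewer.get_calibration('scene')
print(at_z(c,[[130,179],[195,158],[297,200],[115,180],[170,206],[235,172],[182,154],[260,235],[293,255],[310,244],[203,270]],[.046,.04,.095,0,0,0,0,.05,.05,.014,.05]))
c=viewer.get_calibration('side')
print(at_z(c,[[295,150],[330,176],[232,203],[207,197],[191,208]],[.046,.04,.095,.05,.05]))
E
```

```text
[[ 0.667 -0.246  0.046]
 [ 0.458 -0.201  0.04 ]
 [ 0.518  0.22   0.095]
 [ 0.659 -0.346  0.   ]
 [ 0.644 -0.109  0.   ]
 [ 0.393 -0.092  0.   ]
 [ 0.417 -0.314  0.   ]
 [ 0.632  0.199  0.05 ]
 [ 0.64   0.295  0.05 ]
 [ 0.55   0.284  0.014]
 [ 0.793  0.177  0.05 ]]
[[ 0.639 -0.235  0.046]
 [ 0.435 -0.185  0.04 ]
 [ 0.482  0.215  0.095]
 [ 0.613  0.205  0.05 ]
 [ 0.599  0.278  0.05 ]]
```

View pics/wrist0.png

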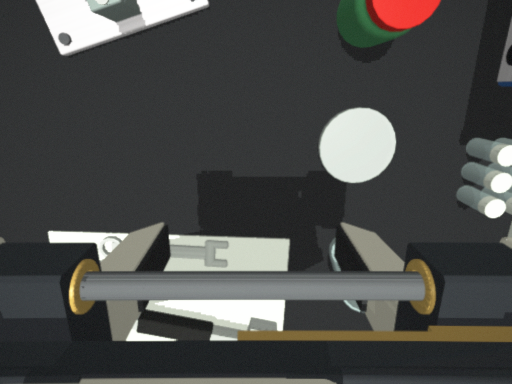

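```bash
python3 - <<'E'
from h import *
import json
np.set_printoptions(precision=3,suppress=True)
cal={}
for n,p in (("w1",[.56,-.17,.22]),("c1",[.5,.22,.24])):
    manip.move_pose(p,down(0)); manip.sleep(.2)
    c=viewer.get_calibration('wrist'); im=viewer.get_image('wrist')
    cv2.imwrite(f"pics/{n}.png",im[:,:,::-1]); cal[n]={k:np.array(v).tolist() for k,v in c.items()}
    print(n,c['eye'],manip.current_tool_pos(),manip.current_clock())
json.dump(cal,open('cal.json','w'))
a=cv2.imread('pics/w1.png');b=cv2.imread('pics/c1.png')
E
```

```text
w1 [ 0.561 -0.084  0.412] [ 0.561 -0.168  0.22 ] 1.2
c1 [0.502 0.302 0.432] [0.5   0.219 0.24 ] 2.9167
```

View pics/w1.png

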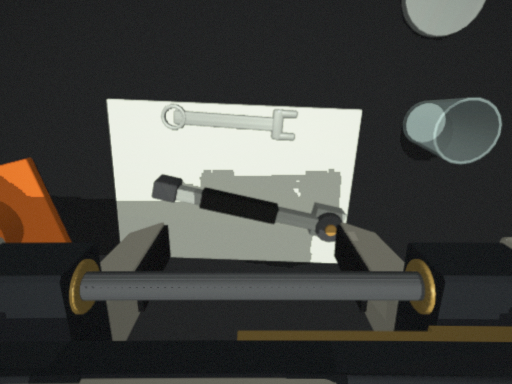

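View pics/c1.png

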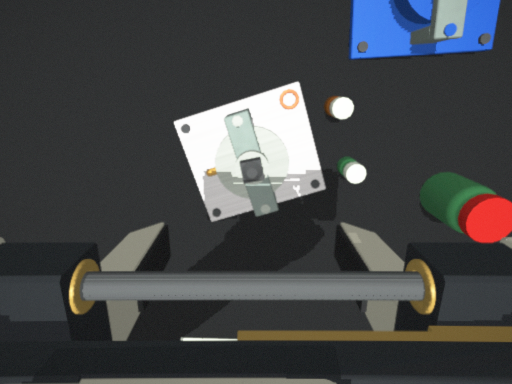

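Wrist pictures: wrench from foot (167,188) to head (330,227) with the grip at (240,205), and the spanner untouched at (230,120). The grey cell's screw head is at (252,170), the gasket at (289,99) and the vials at (342,107) and (352,170). Next a closer nadir view of the screw head for its yaw and position, and one of the wrench.

```bash
python3 - <<'E'
from h import *
import json
np.set_printoptions(precision=3,suppress=True)
cal=json.load(open('cal.json'))
for c in cal.values():
    for k in c: c[k]=np.array(c[k]) if isinstance(c[k],list) else c[k]
s=at_z(cal['c1'],[[252,169]],.095)[0]
w=at_z(cal['w1'],[[330,227],[167,184],[240,202]],[.046,.04,.04])
print(s,w, np.arctan2(*(w[1]-w[0])[[1,0]]))
print(at_z(cal['c1'],[[342,107],[352,170],[486,218]],[.05,.05,.1]))
def shot(n,p):
    manip.move_pose(p,down(0)); manip.sleep(.2)
    c=viewer.get_calibration('wrist'); im=viewer.get_image('wrist')
    cv2.imwrite(f"pics/{n}.png",im[:,:,::-1]); cal[n]=c
shot('c2',[s[0],s[1]-.085,.14])
shot('w2',[w[2][0],w[2][1]-.08,.16])
json.dump({n:{k:np.array(v).tolist() for k,v in c.items()} for n,c in cal.items()},open('cal.json','w'))
print(manip.current_clock())
p=proj(cal['c2'],[s])[0].astype(int); print(p)
a=cv2.imread('pics/c2.png'); x0,y0=p[0]-40,max(p[1]-35,0); print('crop c2',x0,y0)
A=cv2.resize(a[y0:y0+70,x0:x0+80],None,fx=5,fy=5,interpolation=cv2.INTER_CUBIC)
b=cv2.imread('pics/w2.png')[0:260]; B=cv2.resize(b[:,30:],None,fx=800/482,fy=800/482)[:245]
A=cv2.resize(A,(400,350)); A=cv2.copyMakeBorder(A,0,0,0,400,0)
cv2.imwrite('pics/comp1.png',np.vstack([A,B]))
E
```

```text
[0.501 0.214 0.095] [[ 0.661 -0.255  0.046]
 [ 0.457 -0.201  0.04 ]
 [ 0.547 -0.224  0.04 ]] 2.8817304066466494
[[0.607 0.277 0.05 ]
 [0.626 0.201 0.05 ]
 [0.765 0.158 0.1  ]]
5.6167
[249  85]
crop c2 209 50
```

View pics/comp1.png

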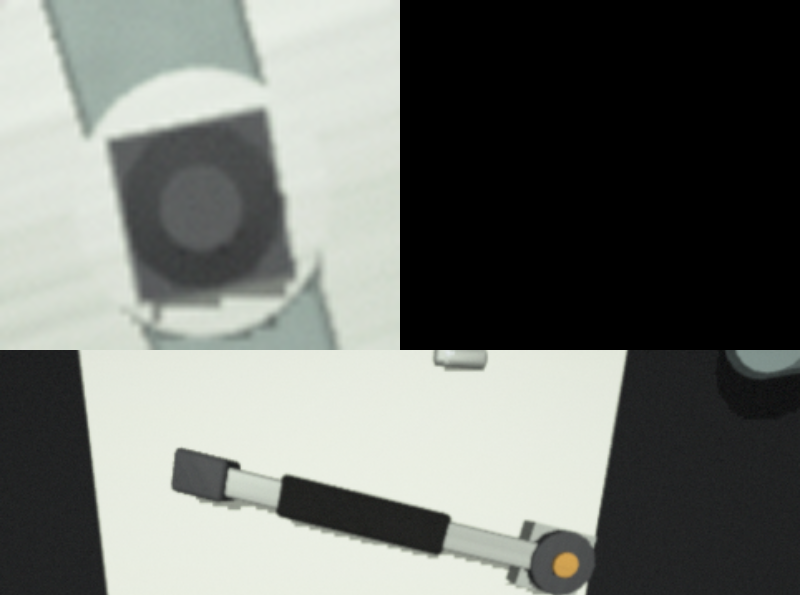

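The crop confirms the grey cell. The screw head's top centre is at c2 pixel (249,91), with square sides about 11.5° counter-clockwise. The wrench is clear in w2: orange pivot at about (371,129), grip corners as picked below. Next I'll compute the poses and plan IK for the whole job.

```bash
cat >> h.py <<'E'
import json
def cal(n):
    c=json.load(open('cal.json'))[n]
    return {k:np.array(v) if isinstance(v,list) else v for k,v in c.items()}
def ang(v): return np.arctan2(v[1],v[0])
E
python3 - <<'E'
from h import *
np.set_printoptions(precision=4,suppress=True)
c=cal('c2')
top=at_z(c,[[209+200/5,50+206/5]],.095)[0]
q=at_z(c,np.array([[108,140],[265,107],[295,275],[138,298]])/5+[209,50],.089)
print('screw top',top,'corners',q[:,:2],'mean',q.mean(0),'edges',ang(q[1]-q[0]),ang(q[0]-q[3])-np.pi/2,ang(q[1]-q[2])-np.pi/2, [np.linalg.norm(q[i]-q[i-1]) for i in range(4)])
c=cal('w2'); s=482/800
f=lambda L,z:at_z(c,(np.array(L,float)-[0,350])*s+[30,0],z)
o=f([[566,565]],.046)[0]; g=f([[285,476],[278,511],[450,515],[443,553]],.04)
near=(g[2]+g[3])/2; far=(g[0]+g[1])/2
print('pivot',o,'near',near,'far',far,'len',np.linalg.norm(near-far),np.linalg.norm(near-o),'yaw',ang(far-near),ang(far-o),np.linalg.norm(g[0]-g[1]))
# IK scan
S=np.array([top[0],top[1]]); q0=manip.current_q()
print('q now',q0)
a=ang(far-o); u=np.array([np.cos(a),np.sin(a)])
G=o[:2]+.11*u
for fl in (0,np.pi):
    for da in (0,):
        r=manip.solve_ik([*G,.03],down(a+np.pi/2+fl)); print('pick',fl,r)
    for h in np.arange(-3,3.2,.3):
        v=np.array([np.cos(h),np.sin(h)]); r=manip.solve_ik([*(S+.11*v),.09],down(h+np.pi/2+fl))
        print('%.2f'%h, r)
E
```

```text
screw top [0.501 0.21  0.095] corners [[0.4875 0.2191]
 [0.5104 0.2237]
 [0.5152 0.2   ]
 [0.4916 0.1966]] mean [0.5012 0.2098 0.089 ] edges 0.19851758315184023 0.18142688152430853 0.20087416168842354 [np.float64(0.022867123219725963), np.float64(0.023389558830370194), np.float64(0.024155947428860593), np.float64(0.02387227360205172)]
pivot [ 0.6624 -0.2597  0.046 ] near [ 0.5934 -0.2429  0.04  ] far [ 0.4987 -0.2209  0.04  ] len 0.09722283303322403 0.07130576997106025 yaw 2.9124832039661652 2.9083645033759526 0.019530211819377336
q now [ 0.803   0.4963 -0.4615  1.647   0.2459  1.0561  0.2698]
pick 0 [ 0.4017  0.5842 -0.0618  1.7983  0.0494  0.7606 -1.4897]
-3.00 [-0.055   0.2849 -0.5264  2.1508  0.2078  0.7537 -2.1455]
-2.70 [ 0.0375  0.2802 -0.5453  2.1599  0.2116  0.7517 -1.7752]
-2.40 [ 0.1166  0.2956 -0.555   2.1421  0.225   0.7589 -1.4125]
-2.10 [ 0.1928  0.333  -0.581   2.0993  0.2586  0.7777 -1.0781]
-1.80 [ 0.2546  0.3874 -0.6191  2.0369  0.3081  0.808  -0.7743]
-1.50 [ 0.2698  0.4441 -0.6313  1.9627  0.3466  0.8427 -0.4788]
-1.20 [ 0.2727  0.5061 -0.6567  1.8829  0.3927  0.
[... 1614 characters left out ...]
.2966]
-0.00 [-0.1867  0.582  -0.2573  1.6495  0.175   0.9328 -2.0788]
0.30 [-0.1897  0.6011 -0.3251  1.6292  0.2242  0.9482 -1.8638]
0.60 [-0.1883  0.6102 -0.3987  1.6312  0.2757  0.9563 -1.6533]
0.90 [-0.1755  0.6108 -0.4826  1.655   0.3314  0.958  -1.4471]
1.20 [-0.1373  0.6087 -0.5915  1.6982  0.4003  0.9581 -1.2505]
1.50 [-0.045   0.6231 -0.7638  1.7564  0.5107  0.9715 -1.0829]
1.80 [-0.0124  0.5969 -0.8242  1.8285  0.5311  0.9522 -0.841 ]
2.10 [ 0.0358  0.5642 -0.8819  1.9063  0.5417  0.9283 -0.5794]
2.40 [ 0.089   0.5194 -0.9181  1.9838  0.5293  0.8963 -0.2809]
2.70 [ 0.1529  0.4704 -0.9413  2.0536  0.5031  0.8629  0.0527]
3.00 [ 0.2411  0.4337 -0.9727  2.1084  0.4854  0.8394  0.4048]
```

```bash
python3 - <<'E'
from h import *
np.set_printoptions(precision=4,suppress=True)
a=2.910; u=np.array([np.cos(a),np.sin(a)]); o=np.array([.6624,-.2597]); G=o+.11*u
Q=down(a+np.pi/2)
manip.move_pose([*G,.10],Q); manip.servo_line([*G,.0105],vel=.06)
print('F before',manip.current_force(),manip.current_tool_pos())
effector.close(50); manip.sleep(.3)
print('gap',manip.current_finger_gap(),manip.current_force(),manip.current_wrist_torque())
manip.servo_line([*G,.06],vel=.06); manip.servo_line([*G,.2],vel=.2)
print('gap',manip.current_finger_gap(),manip.current_force(),manip.current_wrist_torque())
S=np.array([.501,.210]); h=.195-np.pi/2; v=np.array([np.cos(h),np.sin(h)])
P=S+.11*v
manip.move_pose([*P,.2],down(h+np.pi/2)); manip.servo_line([*P,.125],vel=.15); manip.sleep(.3)
c=viewer.get_calibration('wrist'); im=viewer.get_image('wrist'); cv2.imwrite('pics/h1.png',im[:,:,::-1])
d=json.load(open('cal.json')); d['h1']={k:np.array(x).tolist() for k,x in c.items()}; json.dump(d,open('cal.json','w'))
print(manip.current_tool_pos(),manip.current_tcp_rot(),down(h+np.pi/2),manip.current_force(),manip.current_wrist_torque(),manip.current_clock(),manip.current_finger_gap())
cv2.imwrite('pics/h1c.png',cv2.resize(im[:200,150:350,::-1],None,fx=3,fy=3,interpolation=cv2.INTER_CUBIC))
E
```

```text
F before [-0.1118 -0.64   -0.0951] [ 0.5557 -0.2346  0.0109]
gap 0.0004814905642425094 [-0.5293 -0.1341  0.2997] [ 0.0797  0.1274 -0.0212]
gap 0.00034803519884684997 [-0.5623  0.1021 -0.6295] [ 0.0831  0.1466 -0.021 ]
[0.5228 0.1021 0.1257] [0.9953 0.0973 0.0006 0.0001] [0.9953 0.0973 0.     0.    ] [ 0.659  -0.9661  0.0274] [ 0.0163 -0.0015 -0.0096] 14.65 0.0006880981564339352
```

View pics/h1c.png

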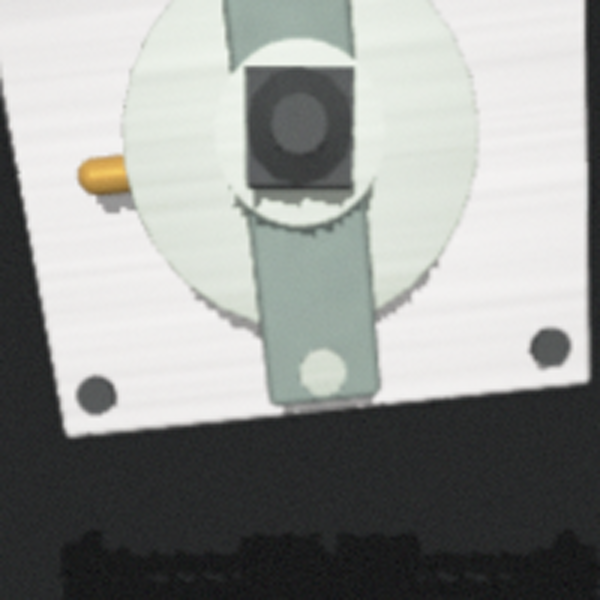

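The gap reads 0: the grasp missed. This picture shows the bare screw head at crop (300,127), exactly square to the hand. I'll look at the wrench from the same poses as before to see what happened.

```bash
python3 - <<'E'
from h import *
P=manip.current_tool_pos(); manip.servo_line([P[0],P[1],.2],vel=.25); effector.open_jaws()
manip.move_pose([.5456,-.312,.16],down(0)); manip.sleep(.2)
c=viewer.get_calibration('wrist'); im=viewer.get_image('wrist'); sc=viewer.get_image('scene')
d=json.load(open('cal.json')); d['w3']={k:np.array(x).tolist() for k,x in c.items()}; json.dump(d,open('cal.json','w'))
cv2.imwrite('pics/w3.png',im[:,:,::-1]); a=im[:280,:,::-1]; b=sc[90:250,60:320,::-1]
cv2.imwrite('pics/comp2.png',np.hstack([cv2.resize(a,(512,280)),cv2.resize(b,(288,177)).copy() if 0 else cv2.copyMakeBorder(cv2.resize(b,(288,177)),0,103,0,0,0)]))
print(manip.current_clock(),manip.current_finger_gap(),manip.current_tool_pos())
E
```

```text
18.4 0.09199032602672655 [ 0.54604803 -0.31113788  0.16020149]
```

View pics/comp2.png

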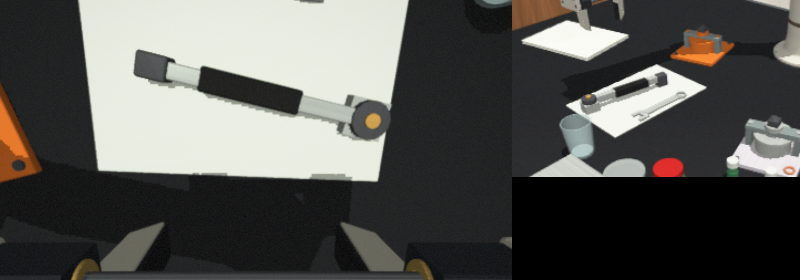

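```bash
python3 - <<'E'
from h import *
np.set_printoptions(precision=1,suppress=True)
p=manip.current_tool_pos(); c=viewer.get_calibration('scene')
P=[p,p+[.046,0,0],p-[.046,0,0],[0,0,0],[.6624,-.2597,.046],[.501,.21,.095]]
for n in('scene','side'): print(n,proj(viewer.get_calibration(n),P))
print('wrist',proj(viewer.get_calibration('wrist'),P[:3]+[p+[.046,0,.05]]+P[4:5]))
a=viewer.get_image('scene')[60:220,80:300,::-1]; cv2.imwrite('pics/sc.png',cv2.resize(a,None,fx=3,fy=3,interpolation=cv2.INTER_CUBIC))
E
```

```text
scene [[144.1 122.4]
 [131.2 127.4]
 [156.4 117.7]
 [325.1 137.5]
 [128.5 176.7]
 [297.4 195.5]]
side [[329.6 123.5]
 [319.6 119.8]
 [339.9 127.4]
 [412.6 271.7]
 [294.7 145.9]
 [229.  199.7]]
wrist [[250.8 217.7]
 [320.7 217.9]
 [180.9 217.5]
 [341.2 257.4]
 [373.6 120.1]]
```

View pics/sc.png

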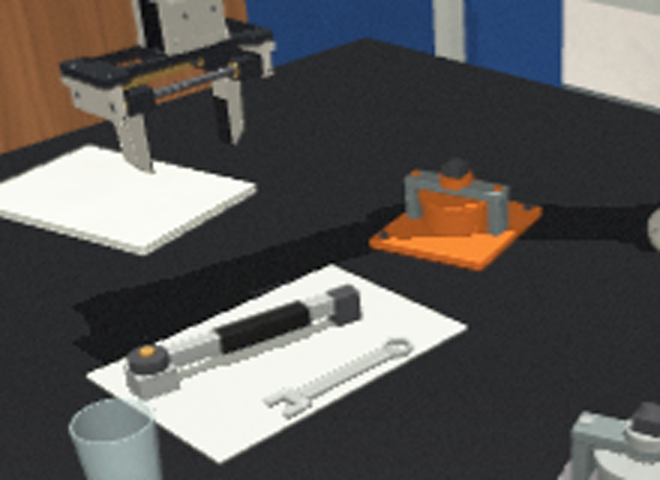

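The scene, wrist and side views agree on the wrench position to within a pixel or two. The open fingertips, though, appear about 10 px (~25 mm) higher than the reported TCP. I'll measure the fingertips shut versus open.

```bash
python3 - <<'E'
from h import *
np.set_printoptions(precision=3,suppress=True)
effector.close(10)
p=manip.current_tool_pos(); print(p,manip.current_finger_gap(),manip.current_q(),manip.current_clock())
z=lambda im,x,y,w,h:cv2.resize(np.ascontiguousarray(im[y:y+h,x:x+w,::-1]),None,fx=4,fy=4,interpolation=cv2.INTER_CUBIC)
ims=[]
for n,(x,y) in (('scene',(100,60)),('side',(280,60))):
    c=viewer.get_calibration(n); I=z(viewer.get_image(n),x,y,100,95)
    for k,zz in enumerate((0,.019,.047+.019)):
        u=(proj(c,[p+[0,0,zz]])[0]-[x,y])*4; cv2.drawMarker(I,tuple(int(t) for t in u),[(0,0,255),(0,255,0),(255,0,0)][k],0,16,1)
    ims.append(I)
cv2.imwrite('pics/tips.png',np.hstack(ims))
effector.open_jaws()
E
```

```text
[ 0.546 -0.312  0.16 ] 0.0003566893527827291 [ 0.758  0.489 -0.38   1.641  0.202  1.05   0.317] 19.8833
```

View pics/tips.png

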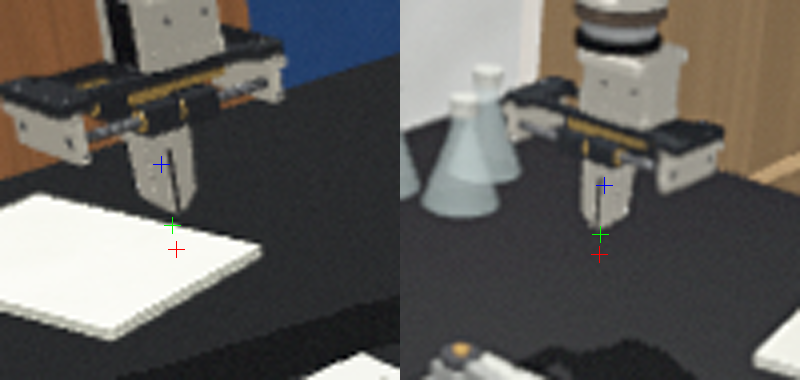

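The shut fingertips sit about 30 mm above the reported TCP in both views, so the reported tool length is too long. I'll probe the liner with the fingertips for the true height, then grasp relative to that contact.

```bash
python3 - <<'E'
from h import *
np.set_printoptions(precision=4,suppress=True)
a=2.910; u=np.array([np.cos(a),np.sin(a)]); o=np.array([.6624,-.2597]); G=o+.11*u
Q=down(a+np.pi/2)
manip.move_pose([*G,.06],Q); manip.servo_line([*G,-.006],vel=.08); manip.sleep(.1)
f0=manip.current_force(); print('f0',f0,manip.current_tool_pos())
z=-.006; hit=False
while z>-.045:
    z-=.0015; manip.servo_line([*G,z],vel=.03)
    f=manip.current_force()-f0
    if f[2]>2.5: hit=True; break
print('contact',hit,z,manip.current_tool_pos(),f,manip.current_clock())
if hit:
    zc=manip.current_tool_pos()[2]; zg=zc+.005
    manip.servo_line([*G,zg],vel=.05)
    effector.close(50); manip.sleep(.2)
    print('gap',manip.current_finger_gap(),manip.current_force()-f0,manip.current_tool_pos())
    if manip.current_finger_gap()>.015:
        manip.servo_line([*G,zg+.02],vel=.05); print('lift',manip.current_finger_gap(),manip.current_force()-f0,manip.current_wrist_torque())
        json.dump(dict(zc=zc,zg=zg),open('z.json','w'))
print(manip.current_clock())
E
```

```text
f0 [-0.1782 -0.2855  0.5634] [ 0.556  -0.2347 -0.0053]
contact True -0.03000000000000001 [ 0.5555 -0.2345 -0.0288] [-3.1892  2.2478  9.2295] 28.075
gap 0.023688152208791828 [-0.9232 -0.4349  0.1821] [ 0.5553 -0.2347 -0.0238]
lift 0.024031141835253327 [ 0.393  -0.0092 -4.2117] [0.0657 0.1332 0.0547]
30.1667
```

Grasped this time (gap 24 mm, weight felt). Next I'll carry it over the screw and look at the held head.

```bash
python3 - <<'E'
from h import *
np.set_printoptions(precision=4,suppress=True)
p=manip.current_tool_pos(); manip.servo_line([p[0],p[1],.14],vel=.25)
S=np.array([.501,.210]); h=.195-np.pi/2; v=np.array([np.cos(h),np.sin(h)]); P=S+.11*v
manip.move_pose([*P,.14],down(h+np.pi/2)); manip.servo_line([*P,.081],vel=.15); manip.sleep(.2)
c=viewer.get_calibration('wrist'); im=viewer.get_image('wrist'); cv2.imwrite('pics/h2.png',im[:,:,::-1])
d=json.load(open('cal.json')); d['h2']={k:np.array(x).tolist() for k,x in c.items()}; json.dump(d,open('cal.json','w'))
print(manip.current_tool_pos(),manip.current_tcp_rot(),manip.current_force(),manip.current_wrist_torque(),manip.current_finger_gap(),manip.current_clock())
c1=cal('h1'); print('screw h1',at_z(c1,[[150+300/3,124/3]],.095)[0])
cv2.imwrite('pics/h2c.png',cv2.resize(im[:200,150:350,::-1],None,fx=3,fy=3,interpolation=cv2.INTER_CUBIC))
E
```

```text
[0.5233 0.1022 0.0821] [0.9953 0.0973 0.001  0.    ] [-0.1732  0.2902 -3.5197] [0.0196 0.0223 0.0182] 0.023988598625582863 32.9583
screw h1 [0.5013 0.2098 0.095 ]
```

View pics/h2c.png

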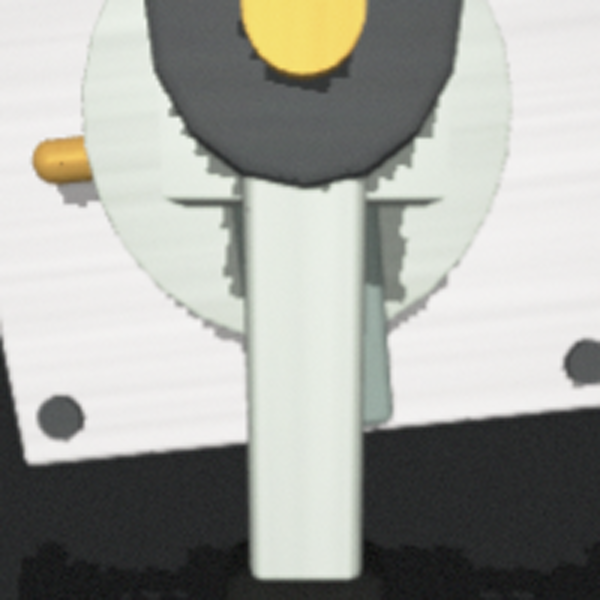

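```bash
python3 - <<'E'
from h import *
from scipy.optimize import least_squares
np.set_printoptions(precision=4,suppress=True)
c=cal('h2')
def fit(px,z):
    P=at_z(c,px,z)[:,:2]
    r=least_squares(lambda t:np.hypot(*(P-t[:2]).T)-t[2],[*P.mean(0),.01]); return r.x,abs(r.fun).max()
im=cv2.imread('pics/h2.png'); hsv=cv2.cvtColor(im,cv2.COLOR_BGR2HSV)
m=cv2.inRange(hsv,(12,90,90),(40,255,255)); m[40:]=0
k=max(cv2.findContours(m,0,cv2.CHAIN_APPROX_NONE)[0],key=cv2.contourArea)[:,0]; k=k[(k[:,1]>1)]
print('orange',fit(k,.152),fit(k,.155),len(k))
D=np.array([[145,0],[150,40],[160,75],[245,178],[305,187],[365,180],[435,110],[452,70],[463,0],[200,135]])/3+[150,0]
print('dark',fit(D,.152))
b=np.array([[250,220],[253,570],[364,220],[360,570]])/3+[150,0]
B=at_z(c,b,.11+.036)[:,:2]; near=(B[0]+B[2])/2; far=(B[1]+B[3])/2
print('bar dir',ang(far-near),'want',.195-np.pi/2, near,far, np.linalg.norm(B[0]-B[2]))
v=np.array([np.cos(.195-np.pi/2),np.sin(.195-np.pi/2)]);print('pivot by tcp',manip.current_tool_pos()[:2]-.11*v)
E
```

```text
orange (array([0.5024, 0.2101, 0.007 ]), np.float64(0.00021606670099496433)) (array([0.5026, 0.2095, 0.0068]), np.float64(0.0002107575365628304)) 63
dark (array([0.5031, 0.209 , 0.018 ]), np.float64(0.0005902228095206186))
bar dir -1.3763412887391255 want -1.3757963267948965 [0.5074 0.1881] [0.5165 0.142 ] 0.014505509817964626
pivot by tcp [0.5019 0.2101]
```

The held pivot measures (0.5025, 0.2097) and the screw (0.5012, 0.2098), with yaw in line. I'll shift -1.2 mm in x and lower with force checks.

```bash
python3 - <<'E'
from h import *
np.set_printoptions(precision=3,suppress=True)
h=.195-np.pi/2; v=np.array([np.cos(h),np.sin(h)]); P=np.array([.501,.210])+.11*v+[-.0012,0]
f0=manip.current_force()
manip.servo_line([*P,.066],vel=.06)
for z in (.060,.055,.051,.048,.0465,.045):
    manip.servo_line([*P,z],vel=.03)
    f=manip.current_force()-f0; p=manip.current_tool_pos(); print(z,p,f,manip.current_wrist_torque())
    if f[2]>8: break
print(manip.current_finger_gap(),manip.current_clock())
E
```

```text
0.06 [0.521 0.102 0.06 ] [ 0.614 -0.269  0.516] [ 0.069 -0.03  -0.001]
0.055 [0.521 0.102 0.055] [0.496 0.312 0.336] [0.09  0.015 0.087]
0.051 [0.521 0.102 0.051] [ 0.248 -0.326 -0.009] [-0.015  0.001 -0.048]
0.048 [0.521 0.102 0.048] [ 0.561 -0.769  0.379] [ 0.043 -0.023  0.015]
0.0465 [0.521 0.102 0.047] [ 0.42  -0.744  2.007] [0.127 0.139 0.003]
0.045 [0.522 0.102 0.045] [ 0.069 -2.414  5.009] [0.073 0.201 0.096]
0.023776730985449836 35.0583
```

```bash
cat > turn.py <<'E'
from h import *
h0=.195-np.pi/2; v=np.array([np.cos(h0),np.sin(h0)]); C=np.array([.501,.210])+[-.0012,0]; Z=.0462
def go(th,vel=.08,z=Z):
    h=h0-th; manip.servo_line([*(C+.11*np.array([np.cos(h),np.sin(h)])),z],ori=down(h+np.pi/2),vel=vel)
def phi(): # actual clockwise turn of the hand
    x=R.from_quat(manip.current_tcp_rot()).apply([1,0,0]); return h0+np.pi/2-ang(x)
def rd():
    F=np.mean([manip.current_force() for _ in range(6)],0); M=np.mean([manip.current_wrist_torque() for _ in range(6)],0)
    h=h0-phi(); r=.11*np.array([np.cos(h),np.sin(h)]); return r[0]*F[1]-r[1]*F[0]+M[2],F,M
E
python3 - <<'E'
from turn import *
np.set_printoptions(precision=2,suppress=True)
th=0; knee=None; T0=rd()[0]; print('T0',T0)
while th<1.55:
    th+=.06 if rd()[0]-T0<.65 else .025
    go(th); T,F,M=rd(); T-=T0; p=phi()
    print('%.3f phi %.3f T %.2f Mz %.2f'%(th,p,T,M[2]),F,'%.2f'%manip.current_clock())
    if knee is None and T>1.1: knee=p
    if T>1.55 or (knee is not None and p-knee>.22): break
print('ease'); n=0
while n<8:
    n+=1; th-=.06; go(th); T,F,M=rd(); T-=T0; print('%.3f phi %.3f T %.2f'%(th,phi(),T),F)
    if T<.15: break
print(manip.current_clock(),manip.current_finger_gap(),manip.current_tool_pos()); json.dump(dict(th=th,T0=T0),open('th.json','w'))
E
```

```text
T0 0.03942974710308265
0.060 phi 0.059 T -0.11 Mz -0.04 [-0.16 -0.9  -4.12] 35.31
0.120 phi 0.118 T -0.08 Mz -0.13 [ 0.89 -1.03 -3.01] 35.56
0.180 phi 0.178 T 0.01 Mz -0.15 [ 1.78 -2.14 -2.61] 35.81
0.240 phi 0.238 T 0.07 Mz -0.20 [ 2.75 -3.09 -2.44] 36.06
0.300 phi 0.298 T -0.11 Mz -0.30 [ 1.8  -3.4  -2.62] 36.31
0.360 phi 0.358 T -0.04 Mz -0.36 [ 2.54 -4.42 -3.08] 36.56
0.420 phi 0.417 T -0.03 Mz -0.40 [ 3.01 -3.3  -2.88] 36.81
0.480 phi 0.477 T -0.02 Mz -0.35 [ 2.69 -2.83 -2.46] 37.06
0.540 phi 0.537 T -0.09 Mz -0.42 [ 2.29 -3.49 -2.88] 37.31
0.600 phi 0.596 T -0.06 Mz -0.47 [ 2.72 -4.06 -2.76] 37.56
0.660 phi 0.656 T -0.01 Mz -0.42 [ 2.71 -3.64 -2.15] 37.81
0.720 phi 0.715 T 0.42 Mz -0.21 [ 4.   -5.26 -3.52] 38.06
0.780 phi 0.774 T 1.24 Mz 0.33 [ 6.31 -6.11 -4.04] 38.31
0.805 phi 0.799 T 1.29 Mz 0.28 [ 6.35 -7.57 -3.99] 38.56
0.830 phi 0.824 T 1.20 Mz 0.30 [ 6.17 -6.01 -3.72] 38.81
0.855 phi 0.849 T 1.31 Mz 0.33 [ 6.3  -7.01 -3.73] 39.06
0.880 phi 0.874 T 1.39 Mz 0.36 [ 6.4  -7.48 -4.39] 39.31
0.905 phi 0.899 T 1.44 Mz 0.33 [ 7.1  -7.84 -4.19] 39.56
0.930 phi 0.923 T 1.55 Mz 0.38 [ 7.45 -8.22 -4.38] 39.81
ease
0.870 phi 0.863 T 1.43 [ 6.4  -8.14 -3.71]
0.810 phi 0.803 T 1.31 [ 6.19 -6.83 -3.49]
0.750 phi 0.743 T 1.14 [ 6.   -5.89 -3.84]
0.690 phi 0.687 T 0.17 [ 3.37 -4.06 -1.65]
0.630 phi 0.628 T -0.05 [ 3.32 -2.63 -2.37]
41.0583 0.023632676228558802 [0.45 0.11 0.05]
```

The wrench tripped. The knee came at about 0.77 rad, then torque rose about 2 N m/rad. Peak fold was about 0.15 rad, well below 0.36, and it was eased back to zero torque. Next I'll lift it off and carry it back over its old place.

```bash
python3 - <<'E'
from turn import *
np.set_printoptions(precision=3,suppress=True)
d=json.load(open('th.json')); th=d['th']-.04; go(th); print('T %.2f'%(rd()[0]-d['T0']),rd()[1:])
for z in (.055,.075,.14): go(th,.08,z); print(z,'T %.2f'%(rd()[0]-d['T0']),rd()[1:],manip.current_finger_gap(),'%.2f'%manip.current_clock())
c=viewer.get_calibration('wrist'); im=viewer.get_image('wrist'); cv2.imwrite('pics/h3.png',im[:,:,::-1])
a=2.910; u=np.array([np.cos(a),np.sin(a)]); G=np.array([.6624,-.2597])+.11*u
manip.move_pose([*G,.06],down(a+np.pi/2)); print(manip.current_clock(),manip.current_tool_pos(),rd()[1:])
cv2.imwrite('pics/h4.png',viewer.get_image('wrist')[:,:,::-1]); s=viewer.get_image('scene')[120:260,80:340,::-1]
w=cv2.imread('pics/h4.png')[:280]; 
cv2.imwrite('pics/comp3.png',np.hstack([cv2.resize(w,(400,219)),cv2.resize(s,(400,219))]))
E
```

```text
T 0.05 (array([ 2.952, -3.013, -2.525]), array([-0.506, -0.617, -0.339]))
0.055 T -0.00 (array([ 2.101, -1.09 , -1.533]), array([-0.069, -0.547, -0.22 ])) 0.023487691660930416 41.57
0.075 T -0.02 (array([ 0.218,  0.039, -4.265]), array([-0.04 ,  0.024, -0.001])) 0.02374062684122585 41.97
0.14 T -0.15 (array([-0.575,  0.422, -3.724]), array([ 0.011,  0.038, -0.036])) 0.023666032364674565 42.93
44.35 [ 0.556 -0.232  0.06 ] (array([-0.504,  0.735, -2.952]), array([0.142, 0.055, 0.003]))
```

View pics/comp3.png

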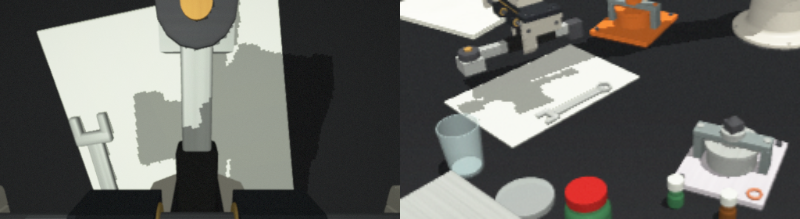

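The wrench is held straight and level, and the screw came free with no residual torque. I'll set it down 8 mm further onto the liner than before, since its head was close to the edge.

```bash
python3 - <<'E'
from turn import *
np.set_printoptions(precision=4,suppress=True)
zg=json.load(open('z.json'))['zg']
a=2.910; u=np.array([np.cos(a),np.sin(a)]); G=np.array([.6624,-.2597])+.118*u
manip.servo_line([*G,zg+.004],vel=.08); manip.sleep(.2); f0=rd()[1]; z=zg+.004
for i in range(9):
    z-=.001; manip.servo_line([*G,z],vel=.02); F=rd()[1]-f0
    if F[2]>2.2: break
print(z-zg,F,manip.current_tool_pos()[2]-zg)
effector.open_jaws(); manip.sleep(.1); print(manip.current_finger_gap(),manip.current_clock())
manip.servo_line([*G,zg+.06],vel=.1)
p=manip.current_tool_pos(); manip.servo_line([p[0],p[1],.16],vel=.25)
S=viewer.get_image('scene')[90:280,80:340,::-1]
manip.move_pose([.501,.125,.14],down(0)); manip.sleep(.1)
w=viewer.get_image('wrist')[:190,110:370,::-1]; c=viewer.get_calibration('wrist')
d=json.load(open('cal.json')); d['c3']={k:np.array(x).tolist() for k,x in c.items()}; json.dump(d,open('cal.json','w'))
cv2.imwrite('pics/comp4.png',np.vstack([cv2.resize(S,(410,300)),cv2.resize(w,(410,300))]))
print(manip.current_clock())
E
```

```text
-3.469446951953614e-18 [-0.8372 -0.1754  2.4978] 0.0002793592812968086
0.09165385283394685 48.075
51.0167
```

```bash
python3 - <<'E'
from h import *
np.set_printoptions(precision=3,suppress=True)
I=cv2.imread('pics/comp4.png'); s=260/410; S=I[:300]; W=I[300:]
c=cal('c3'); e=proj(c,[[.5012,.2098,.095]])[0]; ex=(e-[110,0])/s
def rect(g,pt,sc):
    m=cv2.inRange(g,0,105); n,l,st,ce=cv2.connectedComponentsWithStats(m); i=np.argmin([np.hypot(*(ce[k]-pt))+(1e3 if k==0 or not 200<st[k][4]<6000 else 0) for k in range(n)])
    k=max(cv2.findContours((l==i).astype('uint8'),0,1)[0],key=cv2.contourArea); return cv2.minAreaRect(k),st[i][4]
print('expect',ex,'now',rect(cv2.cvtColor(W,6),ex,s))
r,_=rect(cv2.cvtColor(W,6),ex,s); b=cv2.boxPoints(r)*s+[110,0]; q=at_z(c,b,.089); print('head edge yaws mod pi/2',[round((ang(q[i]-q[i-1]))%(np.pi/2),3) for i in range(4)])
hsv=cv2.cvtColor(S,cv2.COLOR_BGR2HSV); m=cv2.inRange(hsv,(12,100,90),(35,255,255)); n,l,st,ce=cv2.connectedComponentsWithStats(m)
a=2.91; o=np.array([.6624,-.2597])+.008*np.array([np.cos(a),np.sin(a)])
cs=viewer.get_calibration('scene'); print('pivot expected px',proj(cs,[[*o,.046]])[0],'orange blobs',[(ce[i]*[260/410,190/300]+[80,90],st[i][4]) for i in range(1,n) if st[i][4]>15])
print(manip.current_clock())
E
```

```text
expect [221.183 126.932] now (((221.01585388183594, 127.25564575195312), (51.05585861206055, 53.34294891357422), 19.653823852539062), np.int32(2604))
head edge yaws mod pi/2 [np.float64(1.237), np.float64(1.191), np.float64(1.248), np.float64(1.221)]
pivot expected px [131.155 175.813] orange blobs [(array([100.589,  97.087]), np.int32(1722)), (array([218.244, 117.312]), np.int32(16)), (array([231.579, 120.566]), np.int32(107)), (array([230.633, 136.582]), np.int32(1904)), (array([131.35 , 176.231]), np.int32(39)), (array([293.386, 256.767]), np.int32(209))]
51.0167
```

```bash
python3 -c "
from h import *
manip.hand_in(); print(manip.current_clock())"
```

```text
the job is handed in; nothing more can be done
the job is handed in; nothing more can be done
```

The job is done and was handed in at about 51 s on the robot's clock. The wrench tripped on the grey cell's screw, came off cleanly and is back on the liner.

- **Grasp:** The first grasp closed on air, because the real fingertips are about 33 mm above the reported TCP. I found the liner height by touch, about 9 N on the tips, and then gripped properly with a finger gap of 24 mm.
- **Seating:** The socket went down onto the collar, and contact came at the expected height.
- **Tightening:** The wrench gave way at about 0.77 rad of hand turn. The fold peaked at about 0.15 rad, between the 0.1 trip and the 0.36 limit. I eased off at once to roughly zero torque. While the screw was running down I measured almost no net torque, although 0.35 N m of drag was expected.
- **Lift-off:** No loosening torque was measured. Afterwards the screw head stood about 0.54 rad clockwise of its start; I had expected about 0.58–0.6, and my measurement is good to only about 0.04.
- **Set-down:** I lowered it until it touched (2.5 N) and then released it. It lies about 8 mm further onto the liner than before. The orange pivot in the scene image is within half a pixel of where it should be for a wrench lying flat.

My final picture could not be viewed because the 12-picture limit was reached, so the last checks of the screw and wrench are numerical only. I did not check the other objects again after the set-down. The picture just before it showed no sign of them being disturbed.

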